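Slide a scored vinyl plank out to its snapping line

TASK

The offcut of rigid vinyl plank lying on the wooden work board has been scored across near one end, ready to be snapped. Push it along the board with the fingertips, never picking it up, until the scored line lies right along the board's edge that the scored end faces, so that just the strip beyond the line hangs over, square to the edge. Leave the plank lying flat there, and do not disturb the end cap, the brush or the vase.

Things in the scene. Friction and masses are not known exactly. Their poses are not given: they have to be found in the camera images.
- board: Fixed work board on the floor: a pine board 340 mm (its x) by 400 mm (its y) by 27 mm thick, level on two bearers, its top 72 mm above the floor. Origin: on the floor under its centre; z up. The edge to use is the one at its own -y, which runs along its own x.
- board_edge (a point): Middle of the board's -y edge, at its top surface (72 mm up, 200 mm from the board's centre). Its x axis runs along that edge, its -y axis points straight out over it, z up.
- plank: Loose offcut of rigid grey vinyl plank, 120 (its x) by 180 (its y) by 6 mm thick, about 0.26 kg, flat on the board. Origin: centre of its underside; z up. A dark scored line 2.5 mm wide crosses it along its x at y = -35 mm, 55 mm from its -y end. That end faces the board's -y edge, up to 0.25 rad out of square; its other end (y = +90 mm) is free. Too wide to grasp. Slides with friction.
- score_near (a point): End of the scored line on the plank's -x side, at the underside (plank x = -60 mm, y = -35 mm).
- score_far (a point): End of the scored line on the plank's +x side, at the underside (plank x = +60 mm, y = -35 mm).
- end_cap: Loose white PVC pipe end cap, 52 mm across, 34 mm high, standing on the board on the plank's +x side. Origin: centre of its underside.
- brush: Loose wooden scrubbing-brush block, 150 mm by 50 mm by 47 mm high, on the floor beyond the board's -y edge. Origin: centre of its underside, long side along its x.
- vase: Small loose green-tinted glass vase, 72 mm across at the belly, 115 mm high, on the floor beyond the board's -y edge. Origin: centre of its underside.
Not all that is in view belongs to the job. What is meant by the plank is not orange or turquoise, and is the larger of those in its own colour.

How it is judged:
By the outcome, as a careful person would: the job done as asked, in the order asked, and still so for the second after the job is handed in, with the robot touching nothing.
It also fails if it takes over 45 s, if anything falls off the work surface, if the arm or the gripper's body presses on something with over 40 N, if the wrist force passes 120 N, or if a joint passes its speed limit or range.

ROBOT

A 6-joint arm with a two-finger parallel gripper is mounted at the origin on the work surface. World frame = base frame: x ahead of the robot, y to its left, z up, the work surface at z = 0. Lengths are in m, angles in rad, forces in N, time in s.
With the tool pointing down it reaches from about 0.4 to 0.825 m from the base axis. Payload 7 kg.
Tool frame: the origin (TCP) lies midway between the tips of the shut fingers; the grasp point (between the pads) lies 19 mm behind it; z points along the fingers, y is the line along which they close (so a half turn about z gives the same grasp; the last joint's range is limited). The gripper opens to 85 mm and grips with 20 to 120 N. Pads are 22 mm wide; open, the fingers measure 114 mm over their backs; the gripper's body (76 mm by 85 mm) begins 54 mm behind the grasp point. The pads swing forward as they close: fully open they stand 13 mm farther back than shut.
Start: joints at [-0.846, 0.359, 0.012, 0, -1.224, -0.288], TCP at [0.286, -0.612, 0.231] pointing down, gripper open.
Joint ranges: [-3.07, 3.07], [-1.43, 2.12], [-1.02, 1.25], [-3.03, 1.67], [-3.05, -0], [-3.03, 3.03]. Speed limits (rad/s): [2.39, 2.39, 3.01, 3.14, 3.14, 3.14].

INTERFACE

Orientations are given as a unit quaternion [w, x, y, z].
In Python, from plant import observe, imaging, ctrl, recognise gives the robot as it stands. The module is installed in compiled form; this text tells all that it offers.
- The arm moves only by the tool servo_tool, never from a script. Its argument "motion" is a list of rows, each an object of numbers: "x", "y", "z": the shift along the tool's x, y, z in m; "yaw": the turn about the tool's z in rad. A call has 1 to 20 rows; each row shifts and turns the commanded pose from where the row before left it, along the tool's axes as they then stand; what a row does not reach is not made up. A row lasts 1/8 s, in which the tool goes at most 62.5 mm and 10.7 degrees, less where a joint would pass 70% of its speed; a pose out of reach is approached as far as the arm can. A call with a gripper value outside its range is refused whole. "grip" is the gripper command: -1 is fully open, 1 is shut, values between are in proportion, set as the call begins (left out, the last holds). The fingers move at their own pace and stop on an object; "squeeze" is the grip in N (left out, the last holds). Time passes only in rows, so rows that do not move let the fingers close. It gives the time, the measured TCP pose, the force, the opening and the grip force at its end, in the units of the state.
- observe(): the state, without advancing time (a new reading comes with each control period).
- imaging.get_image(name): name is "side" or "top"; returns a dict with "frame" (400x640x3 uint8, blue, green, red), "intrinsics" (3x3 intrinsics, pixels), "extrinsics" (4x4, takes a point from camera to world coordinates). Camera axes: x right, y down, z forward; pixel columns grow to the right and rows downward; lengths in m; the calibration is good to about 2 mm. A picture is of the moment at which its call begins. There is no depth.
- ctrl.hand_in(): hands the job in; it is judged then, once.
Trained networks look in the newest picture that a camera, given by its name, has taken for a name from the list of things; names that differ only in an ending like _2 or _b are one class to them, and where a whole thing is asked for, a point or a joint stands for the part that bears it (a point fixed in the world has none). Each returns a list of dicts, best first, with "confidence" (0 to 1); they miss things now and then, are a little off and sometimes report something else, mostly with a low value. They report only what shows in the picture. A call takes as long as a camera call. They do not tell look-alikes from the thing itself.
- recognise(camera, query): "location" ([column, row] in pixels, amid what is visible of it).
The state is a dict: "clock": time; "joint_positions": joint angles; "dq": joint speeds; "joint_efforts": joint torques, N m; "tcp_pos": TCP position; "eef_rot": TCP orientation; "force": force on the tool from outside, world axes, zero at the start; "moment": the same for the moment, N m; "opening": finger opening in m; "gripper_force": force on a finger pad.
Only numpy, scipy, OpenCV 4.12 (cv2) and the standard library are available. Lean on these libraries where they do the work, as an engineer would, in place of code of your own. Each camera call takes 0.05 s, during which the arm holds its last target. There are 200 camera calls.

## Working session

There is one attempt and no reset: what is moved stays moved. The work goes in short steps, Python scripts to look and compute and a tool call to move; the robot and the scene stay as the last step left them, time stands still between calls to the robot, and variables do not carry over. Pictures are saved under pics/ and viewed, at most 10 in all, crops included, and the job is handed in when it is done.

Besides the shell and the picture viewer there is one more tool, called after "Call:" as name(argument=value, ...) on one line, values as JSON. servo_tool: Moves the arm, as the interface text tells. Its arguments: {"type":"object","properties":{"motion":{"type":"array","items":{"type":"object","properties":{"x":{"type":"number"},"y":{"type":"number"},"z":{"type":"number"},"yaw":{"type":"number"}}}},"grip":{"type":"number"},"squeeze":{"type":"number"}},"required":["motion"]}

```bash
mkdir -p pics; cat > h.py <<'E'
import numpy as np,cv2
from plant import observe,imaging,ctrl,recognise
def shot(n,f=None):
    d=imaging.get_image(n)
    if f: cv2.imwrite('pics/'+f,d['frame'])
    return d
def ray(d,p,z):
    K=np.array(d['intrinsics']);T=np.array(d['extrinsics'])
    r=T[:3,:3]@np.linalg.solve(K,[p[0],p[1],1.]);o=T[:3,3]
    return o+r*(z-o[2])/r[2]
def proj(d,P):
    K=np.array(d['intrinsics']);T=np.array(d['extrinsics'])
    c=T[:3,:3].T@(np.array(P)-T[:3,3]);u=K@c;return u[:2]/u[2]
E
python3 - <<'E'
from h import *
np.set_printoptions(precision=4,suppress=True)
for c in ['top','side']:
    d=shot(c,c+'1.png');print(c,d['extrinsics'])
    for q,z in [('board',.072),('plank',.078),('end_cap',.106),('brush',.047),('vase',.06)]:
        for r in recognise(c,q)[:4]: print(q,np.round(r['location']),round(r['confidence'],2),ray(d,r['location'],z))
s=observe();print(s['clock'],s['tcp_pos'],s['eef_rot'],s['opening'])
E
```

```text
top [[ 0.0162 -0.9973  0.0721  0.4154]
 [-0.9998 -0.0157  0.008  -0.0749]
 [-0.0069 -0.0723 -0.9974  1.6466]
 [ 0.      0.      0.      1.    ]]
board [292. 194.] 0.93 [0.5534 0.0587 0.072 ]
plank [467. 154.] 0.97 [ 0.6863 -0.4772  0.078 ]
plank [318. 208.] 0.92 [ 0.5127 -0.0213  0.078 ]
plank [202. 134.] 0.71 [0.7368 0.3422 0.078 ]
plank [241. 282.] 0.64 [0.2827 0.2063 0.078 ]
end_cap [323. 154.] 0.77 [ 0.6722 -0.0351  0.106 ]
brush [412. 192.] 0.86 [ 0.5674 -0.3156  0.047 ]
vase [406. 253.] 0.65 [ 0.3794 -0.2949  0.06  ]
side [[-0.8285 -0.3656  0.4242 -0.0679]
 [-0.5597  0.5146 -0.6496  0.7953]
 [ 0.0192 -0.7756 -0.6309  0.9341]
 [ 0.      0.      0.      1.    ]]
board [281. 234.] 0.55 [0.5219 0.0836 0.072 ]
plank [337. 145.] 0.9 [ 0.6373 -0.3759  0.078 ]
plank [144. 279.] 0.8 [0.6887 0.4005 0.078 ]
plank [306. 212.] 0.76 [ 0.5184 -0.0263  0.078 ]
plank [328. 331.] 0.76 [0.2471 0.2709 0.078 ]
end_cap [268. 190.] 0.71 [ 0.6447 -0.014   0.106 ]
brush [346. 174.] 0.77 [ 0.5438 -0.2849  0.047 ]
brush [308. 215.] 0.36 [ 0.5261 -0.0486  0.047 ]
vase [389. 187.] 0.97 [ 0.3895 -0.2908  0.06  ]
0.6 [ 0.2855 -0.6116  0.2313] [-0.     -0.2166  0.9763  0.    ] 0.08526790879136682
```

View pics/top1.png

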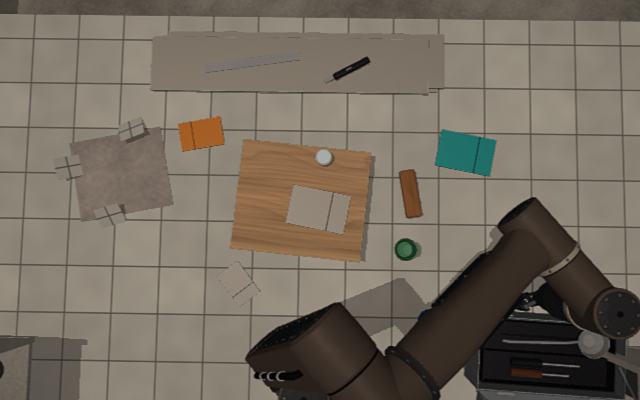

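View pics/side1.png

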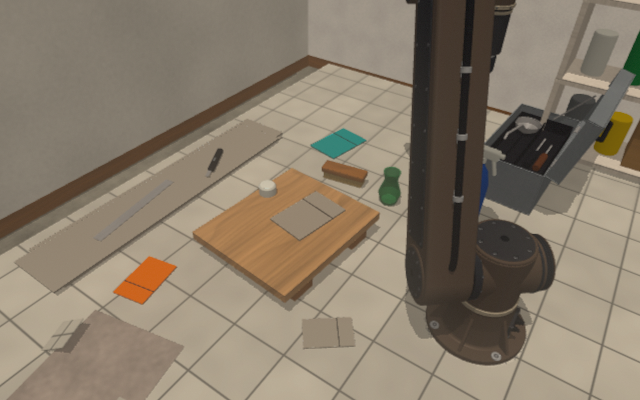

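The top picture shows four planks: turquoise (467,154), orange (202,134), light grey on the floor (240,282), and grey on the board (318,208). The last one fits: it is grey, on the board, and the larger of the two grey ones. I'll confirm it in an enlarged crop and extract its corners.

```bash
python3 - <<'E'
from h import *
a=cv2.imread('pics/top1.png')[130:270,222:382]
cv2.imwrite('pics/c1.png',cv2.resize(a,None,fx=5,fy=4.2857*0+4.28,interpolation=cv2.INTER_CUBIC)[:600])
hsv=cv2.cvtColor(a,cv2.COLOR_BGR2HSV)
for p in [(318,208),(340,212),(331,212),(300,170),(280,230),(366,200),(373,200)]: print(p,hsv[p[1]-130,p[0]-222])
E
```

```text
(318, 208) [ 17  46 145]
(340, 212) [ 17  45 143]
(331, 212) [ 18  44 145]
(300, 170) [ 14 126 146]
(280, 230) [ 14 126 132]
(366, 200) [ 15  80 130]
(373, 200) [ 18  40 147]
```

View pics/c1.png

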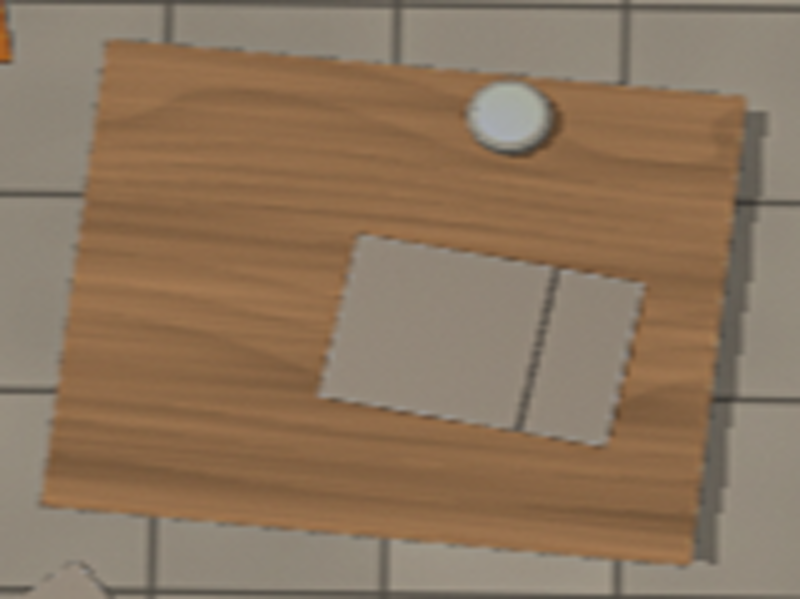

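The crop confirms it: the grey plank on the board has its scored line at crop (557,268)-(518,430), facing the right-hand board edge at (745,98)-(692,563). The end cap is at (510,117), well clear. Next I'll fit known-size rectangles.

```bash
cat >> h.py <<'E'
from scipy.optimize import least_squares
def toloc(P,p):
    c,s=np.cos(p[2]),np.sin(p[2]);q=P[:,:2]-p[:2]
    return np.c_[q@[c,s],q@[-s,c]]
def fr(p,xy):
    c,s=np.cos(p[2]),np.sin(p[2]);return np.array(p[:2])+np.array([c*xy[0]-s*xy[1],s*xy[0]+c*xy[1]])
def rect(P,w,h,p0,gate,sides=('-x','+x','-y','+y')):
    p=np.array(p0,float)
    for g in gate:
        def res4(p):
            l=toloc(P,p);return np.c_[-w/2-l[:,0],l[:,0]-w/2,-h/2-l[:,1],l[:,1]-h/2]
        r=res4(p);k=[['-x','+x','-y','+y'].index(s) for s in sides]
        i=np.array(k)[np.argmin(abs(r[:,k]),1)]
        oth=np.where(i[:,None]<2,r[:,2:],r[:,:2]).max(1)
        ok=(abs(r[np.arange(len(P)),i])<g)&(oth<-.008);PP=P[ok];ii=i[ok]
        def f(p):
            l=toloc(PP,p);R=np.c_[-w/2-l[:,0],l[:,0]-w/2,-h/2-l[:,1],l[:,1]-h/2];return R[np.arange(len(PP)),ii]
        s=least_squares(f,p,loss='soft_l1',f_scale=.001);p=s.x
    means=[round(1e3*f(p)[ii==j].mean(),2) if (ii==j).any() else None for j in range(4)]
    return p,means,ok.sum()
def pts(d,z,thr=85,U=6):
    S=cv2.cvtColor(d['frame'],cv2.COLOR_BGR2HSV)[:,:,1]
    x0,y0=215,120;S=S[y0:280,x0:390]
    S=cv2.resize(S,None,fx=U,fy=U,interpolation=cv2.INTER_CUBIC)
    m=(S>thr).astype(np.uint8)
    cs,_=cv2.findContours(m,cv2.RETR_LIST,cv2.CHAIN_APPROX_NONE)
    c=np.vstack([c[:,0] for c in cs if len(c)>200]).astype(float)[::3]
    c=(c+.5)/U-.5+[x0,y0]
    return np.array([ray(d,q,z) for q in c])
E
python3 - <<'E'
from h import *
np.set_printoptions(precision=4,suppress=True)
d=dict(shot('top'))
corn=[ray(d,q,.072)[:2] for q in [(371,152.9),(360.4,261.5),(230.6,247.7),(243,139.8)]];print(corn)
e=corn[0]-corn[1];th=np.arctan2(e[1],e[0])
b,m,n=rect(pts(d,.072),.34,.4,[*np.mean(corn,0),th],(.02,.008,.004));print('board',b,m,n)
pc=[ray(d,(x/5+222,y/4.28+130),.078)[:2] for x,y in [(357,236),(644,284),(607,445),(320,398)]]
p,m,n=rect(pts(d,.078),.12,.18,[*np.mean(pc,0),th],(.02,.008,.004));print('plank',p,m,n)
np.save('b.npy',b)
print('score in board',toloc(np.array([fr(p,(-.06,-.035)),fr(p,(.06,-.035))]),b), 'rel yaw',p[2]-b[2])
print('free end',fr(p,(0,.09)),'edge mid',fr(b,(0,-.2)))
cap=ray(d,(323.5,157),.106);print('cap',cap,toloc(cap[None],p))
E
```

```text
[array([ 0.6851, -0.1832]), array([ 0.3507, -0.1544]), array([0.3861, 0.2425]), array([0.7201, 0.2141])]
board [ 0.5367  0.031  -0.0912] [np.float64(-0.95), np.float64(-0.98), np.float64(-0.66), np.float64(-0.7)] 924
plank [ 0.5087 -0.0221 -0.1856] [np.float64(0.44), np.float64(0.45), np.float64(0.76), np.float64(0.76)] 344
score in board [[-0.0861 -0.0846]
 [ 0.0334 -0.0959]] rel yaw -0.09440143161167336
free end [0.5253 0.0663] edge mid [ 0.5185 -0.1682]
cap [ 0.6646 -0.0374  0.106 ] [[0.156  0.0138]]
```

Board, plank and cap sizes are consistent. The push needed is about 110 mm plus a +0.094 rad turn. First I'll turn the tool to point along the push and travel high behind the free end.

Call:
servo_tool(motion=[{"yaw": -0.1186}, {"yaw": -0.1186}, {"yaw": -0.1186}, {"yaw": -0.1186}, {"yaw": -0.1186}, {"yaw": -0.1186}, {"yaw": -0.1186}, {"yaw": -0.1186}], grip=-1)

```text
$.motion[0]: bad value
```

Call:
servo_tool(motion=[{"x": -0.0371, "y": -0.0055}, {"x": -0.0371, "y": -0.0055}, {"x": -0.0371, "y": -0.0055}, {"x": -0.0371, "y": -0.0055}, {"x": -0.0371, "y": -0.0055}, {"x": -0.0371, "y": -0.0055}, {"x": -0.0371, "y": -0.0055}, {"x": -0.0371, "y": -0.0055}, {"x": -0.0371, "y": -0.0055}, {"x": -0.0371, "y": -0.0055}, {"x": -0.0371, "y": -0.0055}, {"x": -0.0371, "y": -0.0055}, {"x": -0.0371, "y": -0.0055}, {"x": -0.0371, "y": -0.0055}, {"x": -0.0371, "y": -0.0055}, {"x": -0.0371, "y": -0.0055}, {"x": -0.0371, "y": -0.0055}, {"x": -0.0371, "y": -0.0055}, {"x": -0.0371, "y": -0.0055}, {"x": -0.0371, "y": -0.0055}])

```text
$.motion[0]: bad value
```

Call:
servo_tool(motion=[{"x": 0, "y": 0, "z": 0, "yaw": -0.12}, {"x": 0, "y": 0, "z": 0, "yaw": -0.12}, {"x": 0, "y": 0, "z": 0, "yaw": -0.12}, {"x": 0, "y": 0, "z": 0, "yaw": -0.12}, {"x": 0, "y": 0, "z": 0, "yaw": -0.12}, {"x": 0, "y": 0, "z": 0, "yaw": -0.12}, {"x": 0, "y": 0, "z": 0, "yaw": -0.12}, {"x": 0, "y": 0, "z": 0, "yaw": -0.11}], grip=-1)

```text
clock: 1.65
tcp_pos: [0.2855, -0.6116, 0.2313]
eef_rot: [0.0, -0.641, 0.768, -0.0]
force: [1.2, 0.0, 0.4]
opening: 0.0856
gripper_force: 0.0
```

Call:
servo_tool(motion=[{"x": -0.037, "y": -0.0055, "z": 0, "yaw": 0}, {"x": -0.037, "y": -0.0055, "z": 0, "yaw": 0}, {"x": -0.037, "y": -0.0055, "z": 0, "yaw": 0}, {"x": -0.037, "y": -0.0055, "z": 0, "yaw": 0}, {"x": -0.037, "y": -0.0055, "z": 0, "yaw": 0}, {"x": -0.037, "y": -0.0055, "z": 0, "yaw": 0}, {"x": -0.037, "y": -0.0055, "z": 0, "yaw": 0}, {"x": -0.037, "y": -0.0055, "z": 0, "yaw": 0}, {"x": -0.037, "y": -0.0055, "z": 0, "yaw": 0}, {"x": -0.037, "y": -0.0055, "z": 0, "yaw": 0}, {"x": -0.037, "y": -0.0055, "z": 0, "yaw": 0}, {"x": -0.037, "y": -0.0055, "z": 0, "yaw": 0}, {"x": -0.037, "y": -0.0055, "z": 0, "yaw": 0}, {"x": -0.037, "y": -0.0055, "z": 0, "yaw": 0}, {"x": -0.037, "y": -0.0055, "z": 0, "yaw": 0}, {"x": -0.037, "y": -0.0055, "z": 0, "yaw": 0}, {"x": -0.037, "y": -0.0055, "z": 0, "yaw": 0}, {"x": -0.037, "y": -0.0055, "z": 0, "yaw": 0}, {"x": -0.037, "y": -0.0055, "z": 0, "yaw": 0}, {"x": -0.037, "y": -0.0055, "z": 0, "yaw": 0}])

```text
clock: 4.15
tcp_pos: [0.5294, 0.097, 0.2316]
eef_rot: [0.0, -0.639, 0.769, -0.0]
force: [0.5, -0.4, -0.4]
opening: 0.0854
gripper_force: 0.0
```

Call:
servo_tool(motion=[{"x": 0, "y": 0, "z": 0.03, "yaw": 0}, {"x": 0, "y": 0, "z": 0.03, "yaw": 0}, {"x": 0, "y": 0, "z": 0.03, "yaw": 0}, {"x": 0, "y": 0, "z": 0.03, "yaw": 0}, {"x": 0, "y": 0, "z": 0.02, "yaw": 0}, {"x": 0, "y": 0, "z": 0.01, "yaw": 0}, {"x": 0, "y": 0, "z": 0, "yaw": 0}])

```text
clock: 5.03
tcp_pos: [0.5289, 0.0957, 0.0811]
eef_rot: [-0.0, -0.639, 0.769, 0.0]
force: [0.4, 0.4, 0.6]
opening: 0.0856
gripper_force: 0.0
```

Call:
servo_tool(motion=[{"x": 0, "y": 0, "z": 0.008, "yaw": 0}, {"x": 0, "y": 0, "z": 0.006, "yaw": 0}, {"x": 0, "y": 0, "z": 0.003, "yaw": 0}, {"x": 0, "y": 0, "z": 0, "yaw": 0}])

```text
clock: 5.52
tcp_pos: [0.529, 0.0957, 0.0642]
eef_rot: [-0.0, -0.639, 0.769, 0.0]
force: [-0.3, -0.5, 0.4]
opening: 0.0853
gripper_force: 0.0
```

Call:
servo_tool(motion=[{"x": 0, "y": 0, "z": 0.002, "yaw": 0}, {"x": 0, "y": 0, "z": 0, "yaw": 0}])

```text
clock: 5.78
tcp_pos: [0.5291, 0.0958, 0.0623]
eef_rot: [0.0, -0.639, 0.769, 0.0]
force: [0.3, 0.3, -0.8]
opening: 0.0857
gripper_force: 0.0
```

Call:
servo_tool(motion=[{"x": 0, "y": 0, "z": 0.001, "yaw": 0}, {"x": 0, "y": 0, "z": 0, "yaw": 0}])

```text
clock: 6.02
tcp_pos: [0.529, 0.0958, 0.0613]
eef_rot: [-0.0, -0.639, 0.769, 0.0]
force: [0.9, -0.2, -0.5]
opening: 0.0852
gripper_force: 0.0
```

```bash
python3 - <<'E'
from h import *
d=shot('side');a=d['frame'][150:270,210:370]
cv2.imwrite('pics/c2.png',cv2.resize(a,None,fx=5,fy=5,interpolation=cv2.INTER_CUBIC))
E
```

```text
(no output)
```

View pics/c2.png

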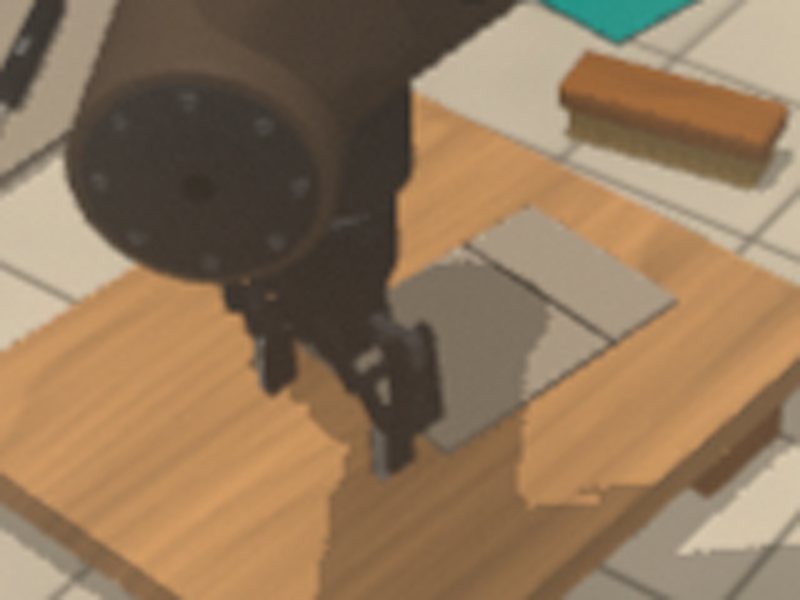

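The fingertips straddle the width just behind the free end, close to the board, and not touching it. I'll go down 1 mm more, then start the push.

Call:
servo_tool(motion=[{"x": 0, "y": 0, "z": 0.001, "yaw": 0}, {"x": 0, "y": 0, "z": 0, "yaw": 0}])

```text
clock: 6.32
tcp_pos: [0.529, 0.0957, 0.0602]
eef_rot: [-0.0, -0.639, 0.769, 0.0]
force: [0.2, -0.8, 0.1]
opening: 0.0856
gripper_force: 0.0
```

Call:
servo_tool(motion=[{"x": 0.005, "y": 0, "z": 0, "yaw": 0}, {"x": 0.005, "y": 0, "z": 0, "yaw": 0}, {"x": 0.004, "y": 0, "z": 0, "yaw": 0}, {"x": 0.004, "y": 0, "z": 0, "yaw": 0}, {"x": 0.004, "y": 0, "z": 0, "yaw": 0}, {"x": 0.004, "y": 0, "z": 0, "yaw": 0}, {"x": 0.004, "y": 0, "z": 0, "yaw": 0}, {"x": 0.005, "y": 0, "z": 0, "yaw": -0.006}, {"x": 0.005, "y": 0, "z": 0, "yaw": -0.006}, {"x": 0.005, "y": 0, "z": 0, "yaw": -0.006}, {"x": 0.005, "y": 0, "z": 0, "yaw": -0.006}, {"x": 0.005, "y": 0, "z": 0, "yaw": -0.006}, {"x": 0.005, "y": 0, "z": 0, "yaw": -0.006}, {"x": 0, "y": 0, "z": 0, "yaw": 0}])

```text
clock: 8.07
tcp_pos: [0.5183, 0.0361, 0.0603]
eef_rot: [-0.0, -0.653, 0.758, 0.0]
force: [0.7, -0.4, 0.1]
opening: 0.0853
gripper_force: 0.0
```

```bash
cat >> h.py <<'E'
def plank(p0,sides=('-x','+x','-y','+y'),f=None):
    b=np.load('b.npy');d=shot('top',f)
    p,m,n=rect(pts(d,.078),.12,.18,p0,(.02,.01,.005),sides)
    sc=toloc(np.array([fr(p,(-.06,-.035)),fr(p,(.06,-.035))]),b)
    s=observe();t=np.array(s['tcp_pos']);q=s['eef_rot']
    print('plank',p.round(4),m,n,'score',sc.round(4).tolist(),'relyaw',round(p[2]-b[2],4))
    print('tcp',t.round(4),'in plank',toloc(t[None],p).round(4),'toolx-plank',round(((2*np.arctan2(q[2],q[1])-p[2]+np.pi/2+np.pi)%(2*np.pi))-np.pi,4),'t',s['clock'])
    return d,p
E
python3 - <<'E'
from h import *
d,p=plank([.50,-.06,-.15],f='top2.png')
cv2.imwrite('pics/c3.png',cv2.resize(d['frame'][130:270,222:402],None,fx=4,fy=4,interpolation=cv2.INTER_CUBIC))
E
```

```text
plank [ 0.5042 -0.0722 -0.1456] [np.float64(0.39), np.float64(0.38), np.float64(1.63), np.float64(1.46)] 317 score [[-0.0848, -0.1374], [0.0351, -0.1439]] relyaw -0.0545
tcp [0.5183 0.0363 0.0602] in plank [[-0.0018  0.1093]] toolx-plank -0.0027 t 8.125
```

View pics/c3.png

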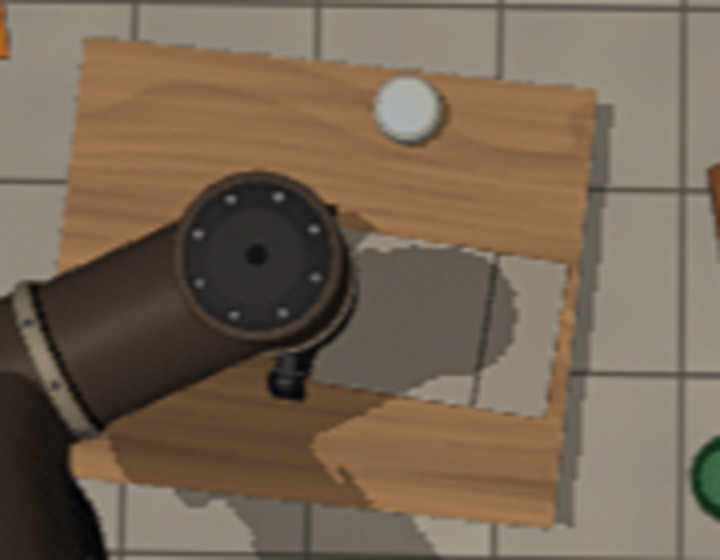

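The plank followed the fingers: its end is now at crop x≈560, close to the edge and still on the board, and the cap hasn't moved. About 59 mm and 0.055 rad remain. I'll push 51 mm, then back off and look.

Call:
servo_tool(motion=[{"x": 0.005, "y": 0, "z": 0, "yaw": -0.0055}, {"x": 0.005, "y": 0, "z": 0, "yaw": -0.0055}, {"x": 0.005, "y": 0, "z": 0, "yaw": -0.0055}, {"x": 0.005, "y": 0, "z": 0, "yaw": -0.0055}, {"x": 0.005, "y": 0, "z": 0, "yaw": -0.0055}, {"x": 0.005, "y": 0, "z": 0, "yaw": -0.0055}, {"x": 0.005, "y": 0, "z": 0, "yaw": -0.0055}, {"x": 0.005, "y": 0, "z": 0, "yaw": -0.0055}, {"x": 0.005, "y": 0, "z": 0, "yaw": -0.0055}, {"x": 0.004, "y": 0, "z": 0, "yaw": -0.0055}, {"x": 0.002, "y": 0, "z": 0, "yaw": 0}, {"x": 0, "y": 0, "z": 0, "yaw": 0}])

```text
clock: 9.62
tcp_pos: [0.5123, -0.0142, 0.0603]
eef_rot: [-0.0, -0.673, 0.739, -0.0]
force: [-0.5, 0.2, 0.8]
opening: 0.0855
gripper_force: 0.0
```

```bash
python3 - <<'E'
from h import *
print(observe()['tcp_pos'])
d,p=plank([.500,-.123,-.0912],sides=('-x','+x','+y'))
cv2.imwrite('pics/c4.png',cv2.resize(d['frame'][160:260,300:400],None,fx=6,fy=6,interpolation=cv2.INTER_CUBIC))
E
```

```text
[ 0.51225102 -0.01417242  0.06033121]
plank [ 0.5036 -0.1276 -0.0926] [np.float64(0.41), np.float64(0.42), None, np.float64(0.22)] 184 score [[-0.0785, -0.1958], [0.0415, -0.196]] relyaw -0.0014
tcp [ 0.5122 -0.0141  0.0603] in plank [[-0.0019  0.1138]] toolx-plank -0.0005 t 9.675
```

View pics/c4.png

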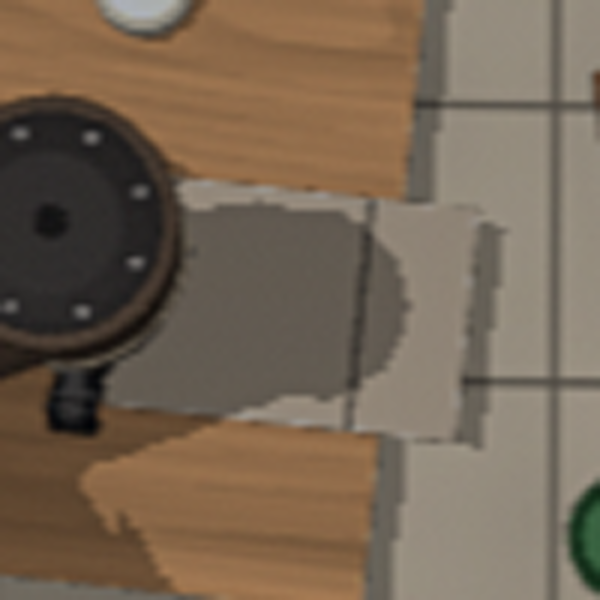

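The plank is now square and overhanging, but the arm hides its rear end, which spoils the fit. By eye the line at (372,200)-(350,428) is still about 15 mm short of the edge. I'll back off for a clean measurement.

Call:
servo_tool(motion=[{"x": -0.02, "y": 0, "z": 0, "yaw": 0}, {"x": -0.04, "y": 0, "z": 0, "yaw": 0}, {"x": -0.04, "y": 0, "z": 0, "yaw": 0}, {"x": -0.04, "y": 0, "z": 0, "yaw": 0}, {"x": 0, "y": 0, "z": 0, "yaw": 0}])

```text
clock: 10.3
tcp_pos: [0.5259, 0.1289, 0.0604]
eef_rot: [0.0, -0.675, 0.738, -0.0]
force: [-0.5, -0.4, -0.2]
opening: 0.0857
gripper_force: 0.0
```

```bash
cat >> h.py <<'E'
def line(d,p):
    # score line: darkest offset along plank y, per x station; returns board-y of line at x=-.05,.05
    b=np.load('b.npy');g=cv2.cvtColor(d['frame'],cv2.COLOR_BGR2GRAY).astype(np.float32)
    ys=np.arange(-.055,-.010,.0004);X=[];Y=[]
    for x in np.arange(-.054,.055,.003):
        u=np.array([proj(d,[*fr(p,(x,y)),.078]) for y in ys],np.float32)
        v=cv2.remap(g,u[None,:,0],u[None,:,1],cv2.INTER_CUBIC)[0]
        v=v-np.median(v);k=np.argmin(v);w=np.clip(-v,0,None)*(abs(ys-ys[k])<.004)
        q=toloc(fr(p,((x),(w*ys).sum()/w.sum()))[None],b)[0];X.append(q[0]);Y.append(q[1])
    X=np.array(X);Y=np.array(Y);ok=abs(Y-np.median(Y))<.01
    for _ in range(4):
        c=np.polyfit(X[ok],Y[ok],1);r=Y-np.polyval(c,X);ok=abs(r)<max(.0015,1.5*np.median(abs(r)))
    print('line: y at plank mid',round(np.polyval(c,X.mean()),4),'slope',c[0].round(4),'n',ok.sum(),'rms mm',round(1e3*r[ok].std(),2))
E
python3 - <<'E'
from h import *
d,p=plank([.502,-.118,-.0912],sides=('-x','+x','+y'))
line(d,p)
d['frame']=cv2.imread('pics/top1.png');line(d,[.5087,-.0221,-.1856])
E
```

```text
plank [ 0.5049 -0.1139 -0.0922] [np.float64(0.46), np.float64(0.48), None, np.float64(0.02)] 246 score [[-0.0785, -0.1821], [0.0415, -0.1822]] relyaw -0.001
tcp [0.5252 0.1275 0.0602] in plank [[-0.0019  0.2422]] toolx-plank 0.0018 t 10.35
line: y at plank mid -0.1829 slope -0.0009 n 37 rms mm 0.26
line: y at plank mid -0.0903 slope -0.0945 n 37 rms mm 0.21
```

The line lies at board y = -182.9 mm and square (-0.001 rad), and the contact offset of 10.8 mm agrees with half the pad width. 17.1 mm remain. I'll return 140 mm to contact and push 16.8 mm more.

Call:
servo_tool(motion=[{"x": 0.04, "y": 0, "z": 0, "yaw": 0}, {"x": 0.04, "y": 0, "z": 0, "yaw": 0}, {"x": 0.03, "y": 0, "z": 0, "yaw": 0}, {"x": 0.015, "y": 0, "z": 0, "yaw": -0.001}, {"x": 0.008, "y": 0, "z": 0, "yaw": 0}, {"x": 0.004, "y": 0, "z": 0, "yaw": 0}, {"x": 0.004, "y": 0, "z": 0, "yaw": 0}, {"x": 0.004, "y": 0, "z": 0, "yaw": 0}, {"x": 0.004, "y": 0, "z": 0, "yaw": 0}, {"x": 0.003, "y": 0, "z": 0, "yaw": 0}, {"x": 0.003, "y": 0, "z": 0, "yaw": 0}, {"x": 0.0018, "y": 0, "z": 0, "yaw": 0}, {"x": 0, "y": 0, "z": 0, "yaw": 0}, {"x": 0, "y": 0, "z": 0, "yaw": 0}])

```text
clock: 12.1
tcp_pos: [0.5106, -0.0308, 0.0602]
eef_rot: [-0.0, -0.674, 0.739, 0.0]
force: [-0.0, -0.5, 0.1]
opening: 0.0853
gripper_force: 0.0
```

Call:
servo_tool(motion=[{"x": -0.02, "y": 0, "z": 0, "yaw": 0}, {"x": -0.04, "y": 0, "z": 0, "yaw": 0}, {"x": -0.04, "y": 0, "z": 0, "yaw": 0}, {"x": -0.04, "y": 0, "z": 0, "yaw": 0}, {"x": 0, "y": 0, "z": 0, "yaw": 0}, {"x": 0, "y": 0, "z": 0, "yaw": 0}])

```text
clock: 12.85
tcp_pos: [0.5232, 0.1086, 0.0601]
eef_rot: [-0.0, -0.674, 0.739, 0.0]
force: [-0.8, -0.2, 0.1]
opening: 0.0855
gripper_force: 0.0
```

```bash
python3 - <<'E'
from h import *
d,p=plank([.503,-.131,-.0912],sides=('-x','+x','+y'))
line(d,p)
b=np.load('b.npy')
# independent check: visible board -y edge vs. fit, from this picture
P=pts(d,.072);l=toloc(P,b);k=(abs(l[:,1]+.2)<.006)&((l[:,0]<-.09)|(l[:,0]>.055))&(abs(l[:,0])<.16)
print('edge',np.polyfit(l[k,0],l[k,1],1),k.sum())
a=d['frame'][160:260,300:400]
cv2.imwrite('pics/c5.png',cv2.resize(a,None,fx=6,fy=6,interpolation=cv2.INTER_CUBIC))
for q,z in [('end_cap',.106),('brush',.047),('vase',.06)]: print(q,[np.round(r['location']) for r in recognise('top',q)[:1]])
E
```

```text
plank [ 0.5033 -0.1305 -0.0897] [np.float64(0.48), np.float64(0.49), None, np.float64(0.0)] 224 score [[-0.0785, -0.1989], [0.0415, -0.1987]] relyaw 0.0015
tcp [0.5232 0.1082 0.0601] in plank [[-0.0016  0.2395]] toolx-plank -0.0026 t 12.9
line: y at plank mid -0.1996 slope 0.0028 n 37 rms mm 0.23
edge [-1.47811362e-04 -1.99307861e-01] 113
end_cap [array([325., 155.])]
brush [array([411., 192.])]
vase [array([406., 252.])]
```

View pics/c5.png

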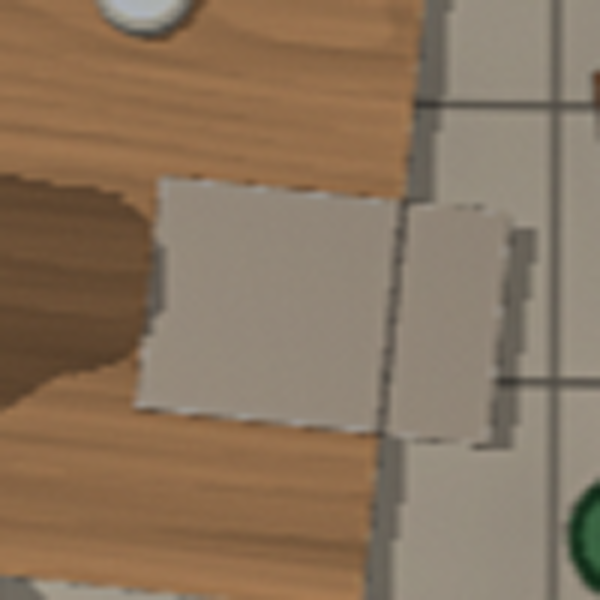

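The line at (405,203)-(382,432) meets the board edge at both sides, within about 0.4 mm and 0.003 rad. The cap, brush and vase have not moved. I'll lift clear and hand in.

Call:
servo_tool(motion=[{"x": 0, "y": 0, "z": -0.02, "yaw": 0}, {"x": 0, "y": 0, "z": -0.04, "yaw": 0}, {"x": 0, "y": 0, "z": -0.04, "yaw": 0}, {"x": 0, "y": 0, "z": 0, "yaw": 0}, {"x": 0, "y": 0, "z": 0, "yaw": 0}])

```text
clock: 13.68
tcp_pos: [0.5232, 0.1082, 0.16]
eef_rot: [-0.0, -0.673, 0.739, 0.0]
force: [0.1, -0.2, -0.2]
opening: 0.0855
gripper_force: 0.0
```

```bash
python3 -c "
from h import *
print(ctrl.hand_in())"
```

```text
the job is handed in; nothing more can be done
None
```

I pushed the plank until its scored line lay along the board's -y edge, measured within about 0.4 mm and 0.003 rad of square; it lies flat, the cap, brush and vase did not visibly move, and I handed the job in at about 14 s (no verdict was returned).

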